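# Time the worm wheel in its nest

## Robot

A 6-joint arm with a two-finger parallel gripper is mounted at the origin on a cart in front of the work surface, level with it; the furniture and walls round the work are solid. World frame = base frame: x ahead of the robot, y to its left, z up, the work surface at z = 0. Lengths are in m, angles in rad, forces in N, time in s.
With the tool pointing down it reaches from about 0.25 to 0.775 m from the base axis. Payload 4 kg.
Tool frame: the origin (TCP) lies at the very end of the fingers, on their centre line; the grasp point (between the pads) lies 19 mm behind it; x points along the fingers, y is the direction in which the jaws open and shut, and the axes are right-handed (so a half turn about x gives the same grasp; the last joint's range is limited). The gripper opens to 94 mm and grips with 3 to 60 N. Pads are 16 mm wide; open, the fingers measure 119 mm over their backs; the gripper's body (75 mm by 177 mm) begins 78 mm behind the grasp point.
Start: joints at [-1.428, 0.087, 1.371, -0, 1.684, -0.103], TCP at [0.134, -0.533, 0.206] pointing down, gripper open.
Joint ranges: [-3.1, 3.1], [-0.76, 2.03], [0.27, 2.55], [-1.08, 4.22], [0.17, 2.65], [-2.57, 2.57]. Speed limits (rad/s): [2.79, 2.79, 3.14, 3.14, 3.14, 3.14].

## Interface

Orientations are given as [roll, pitch, yaw] about the fixed x, y, z axes, in that order (R = Rz(yaw) Ry(pitch) Rx(roll)).
In Python, from bench import robot gives the robot as it stands.
- The arm moves only by the tool carry_out, never from a script. Its argument "targets" is a list of rows, each a list of 5 numbers: the closure, from 0 (fully open) to 1 (shut), then the shift along the tool's x, y, z in cm, then the turn about the tool's x in degrees. In form: [[fingers, tx, ty, tz, turn], ...]. A call has 1 to 20 rows; each row shifts and turns the commanded pose from where the row before left it, along the tool's axes as they then stand; what a row does not reach is not made up. A row lasts 1/10 s, in which the tool goes at most 50 mm and 8.59 degrees, less where a joint would pass 70% of its speed; a pose out of reach is approached as far as the arm can. A call is refused whole if a number of a shift passes 5 or a number of a turn 8.59, either way. A call with a gripper value outside its range is refused whole. The fingers move at their own pace and stop on an object; the grip force is fixed at half the most. Time passes only in rows, so rows that do not move let the fingers close. It gives the time, the measured TCP pose, the force and the opening at its end, in the units of the state.
- robot.get_obs(): the state, without advancing time (a new reading comes with each control period).
- robot.snapshot(name): name is "scene" or "top" or "wrist"; returns a dict with "image" (420x560x3 uint8, red, green, blue), "camera_matrix" (3x3 intrinsics, pixels), "pose" (4x4, takes a point from camera to world coordinates). Camera axes: x right, y up, looking along -z (the intrinsics and any distortion apply to the point x, -y, -z); pixel columns grow to the right and rows downward; lengths in m; the calibration is good to about 2 mm. The wrist camera is an equidistant fisheye: a pixel r from the principal point sees the ray r / f radians off the axis. A picture is of the moment at which its call begins. There is no depth.
- robot.close_job(): hands the job in, once; it reports no verdict.
The state is a dict: "time": time; "joint_positions": joint angles; "qvel": joint speeds; "joint_torque": joint torques, N m; "tool_pos": TCP position; "ee_rot": TCP orientation; "wrist_force": force on the tool from outside, world axes, zero at the start; "wrist_torque": the same for the moment, N m; "width": finger opening in m.
Only numpy, scipy, OpenCV 4.12 (cv2) and the standard library are available. Lean on these libraries where they do the work, as an engineer would, in place of code of your own. Each camera call takes 0.05 s, during which the arm holds its last target. There are 200 camera calls.

## Task

Two timing nests stand on the bench. Turn the one that carries the bronze worm wheel, by the fin on top of it, until its pointer points straight at the datum post of that nest, then let go of it. Leave the nest with the gearbox housing set as it is.

Things in the scene. Friction and masses are not known exactly. Their poses are not given: they have to be found in the camera images.
- wheel_grip (a point): Middle of the grip fin of the worm-wheel nest, on its vertical turning axis, 0.124 m above the bench. Fin: 16 mm thick, 46 mm long, along the pointer's direction; it ends 15 mm above this point and stands on a round hub (48 mm) 26 mm below. Under it a bronze-toothed wheel (79 mm) on a round fixed base (150 mm). Turns freely both ways (friction 0.1 N m, no stop near), stays where left.
- wheel_pointer (a point): Sharp tip of the worm wheel's pointer, a level flat steel blade 14 mm wide on the fin's hub; 68 mm from the turning axis, 40 mm lower than wheel_grip. It turns with the fin. At the start it stands 34 to 75 degrees counter-clockwise (seen from above) of the datum post.
- wheel_datum (a point): Top of the worm-wheel nest's datum post: a fixed upright steel pin, 12 mm thick with a conical top, on the lug of the round base, 84 mm from the turning axis, as high as the pointer. When set right the pointer's tip is 16 mm short of this point, on the line from the axis to it.
- housing_pointer (a point): Tip of the pointer on the other nest, alike in base, post, fin and pointer (all 33 mm higher) but carrying a grey gearbox housing (60 x 91 x 84 mm, square with a round bore) instead of the worm wheel. It turns as easily; leave it as it is.

How it is judged:
By the outcome, as a careful person would: the job done as asked, in the order asked, and still so for the second after the job is handed in, with the robot touching nothing.
It also fails if it takes over 24 s, if anything falls off the work surface, if the arm or the gripper's body presses on something with over 40 N, if the wrist force passes 120 N, or if a joint passes its speed limit or range.

## Working session

There is one attempt and no reset: what is moved stays moved. The work goes in short steps, Python scripts to look and compute and a tool call to move; the robot and the scene stay as the last step left them, time stands still between calls to the robot, and variables do not carry over. Pictures are saved under pics/ and viewed, about 8 in all and at most 12, crops included, and the job is handed in when it is done.

Besides the shell and the picture viewer there is one more tool, called after ">>>" as name(argument=value, ...) on one line, values as JSON. carry_out: Moves the arm, as the interface text tells. Its arguments: {"type":"object","properties":{"targets":{"type":"array","items":{"type":"array","items":{"type":"number"}}}},"required":["targets"]}

```bash
mkdir -p pics
cat > h.py <<'E'
import numpy as np, cv2
from bench import robot
def snap(n,f=None):
    s=robot.snapshot(n)
    if f: cv2.imwrite('pics/'+f,cv2.cvtColor(s['image'],cv2.COLOR_RGB2BGR))
    return s
def ray(s,u,v,fish=False):
    K=np.array(s['camera_matrix']);T=np.array(s['pose'])
    x=(u-K[0,2])/K[0,0];y=(v-K[1,2])/K[1,1]
    if fish:
        r=np.hypot(x,y);k=np.sin(r)/r if r>0 else 1
        d=np.array([x*k,-y*k,-np.cos(r)])
    else: d=np.array([x,-y,-1.])
    d=T[:3,:3]@d
    return T[:3,3],d/np.linalg.norm(d)
def onz(s,u,v,z,fish=False):
    o,d=ray(s,u,v,fish);return o+d*(z-o[2])/d[2]
def tri(*rs):
    A=sum(np.eye(3)-np.outer(d,d) for o,d in rs);b=sum((np.eye(3)-np.outer(d,d))@o for o,d in rs)
    p=np.linalg.solve(A,b);return p,[np.linalg.norm(np.cross(p-o,d)) for o,d in rs]
E
python3 - <<'E'
from h import *
import pickle
D={}
for n in ['scene','top','wrist']:
    D[n]=snap(n,n+'0.png');print(n,np.round(D[n]['camera_matrix'],1).tolist(),np.round(D[n]['pose'],3).tolist())
pickle.dump(D,open('d0.pkl','wb'))
a=[cv2.imread(f'pics/{n}0.png') for n in ['scene','top']]
print(robot.get_obs())
E
```

```text
scene [[416.4, 0.0, 278.6], [0.0, 416.4, 207.7], [0.0, 0.0, 1.0]] [[0.68, 0.33, -0.655, -0.049], [-0.733, 0.294, -0.613, -0.795], [-0.01, 0.897, 0.442, 0.509], [0.0, 0.0, 0.0, 1.0]]
top [[379.7, 0.0, 280.9], [0.0, 379.7, 207.9], [0.0, 0.0, 1.0]] [[-0.008, 0.987, -0.16, 0.369], [-0.999, -0.014, -0.036, -0.314], [-0.038, 0.16, 0.986, 0.996], [0.0, 0.0, 0.0, 1.0]]
wrist [[325.2, 0.0, 274.2], [0.0, 325.2, 210.2], [0.0, 0.0, 1.0]] [[0.243, 0.933, 0.265, 0.212], [-0.97, 0.234, 0.064, -0.514], [-0.002, -0.273, 0.962, 0.384], [0.0, 0.0, 0.0, 1.0]]
{'time': 0.15, 'joint_positions': array([-1.42809988e+00,  8.78113207e-02,  1.37189084e+00, -1.71924719e-05,
        1.68356997e+00, -1.03080409e-01]), 'qvel': array([ 5.58096616e-05, -2.12477664e-03, -5.29982947e-03, -9.21573873e-05,
       -2.90203399e-06, -1.72997509e-04]), 'joint_torque': array([ 6.73248542e-04, -3.40642190e+01, -3.02793646e+01,  7.18636368e-02,
        3.05266608e-02, -1.16229317e-04]), 'tool_pos': array([ 0.13376232, -0.53306618,  0.20456703]), 'ee_rot': array([-1.66370335,  1.56911677,  1.72366423]), 'wrist_force': array([0.70059316, 0.21677293, 0.77855632]), 'wrist_torque': array([ 0.01237158,  0.04942702, -0.00241646]), 'width': 0.09409133539907252}
```

View pics/top0.png

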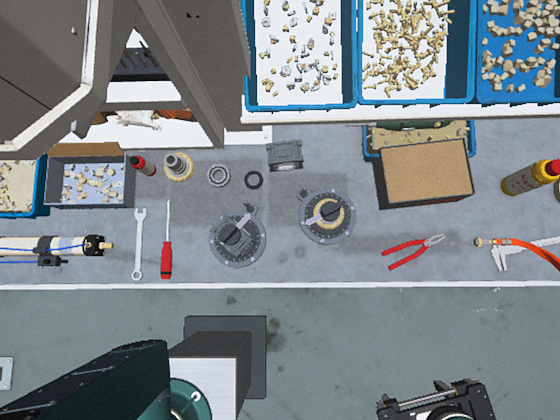

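View pics/scene0.png

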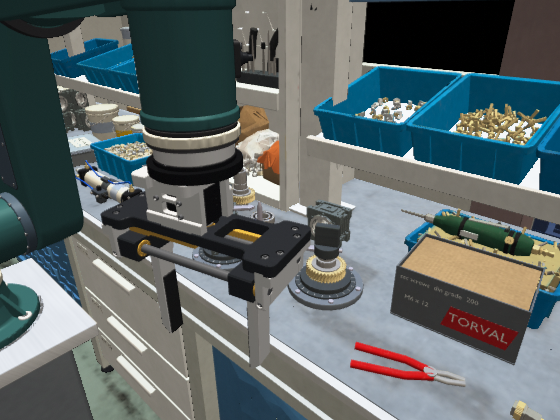

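The top view shows the worm-wheel nest at about (327,215) and the housing nest at (238,240). In the scene view the wheel nest is at about (326,270). I'll enlarge both.

Run:
```python
import cv2,numpy as np
a=cv2.imread('pics/top0.png')[178:250,290:365];b=cv2.imread('pics/scene0.png')[195:315,280:370]
a=cv2.resize(a,None,fx=5.3,fy=5.3,interpolation=2);b=cv2.resize(b,None,fx=4,fy=4,interpolation=2)
c=np.zeros((490,800,3),np.uint8);c[:a.shape[0],:a.shape[1]]=a;c[:480,430:790]=b
cv2.imwrite('pics/c0.png',c)
```

```text
(no output)
```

View pics/c0.png

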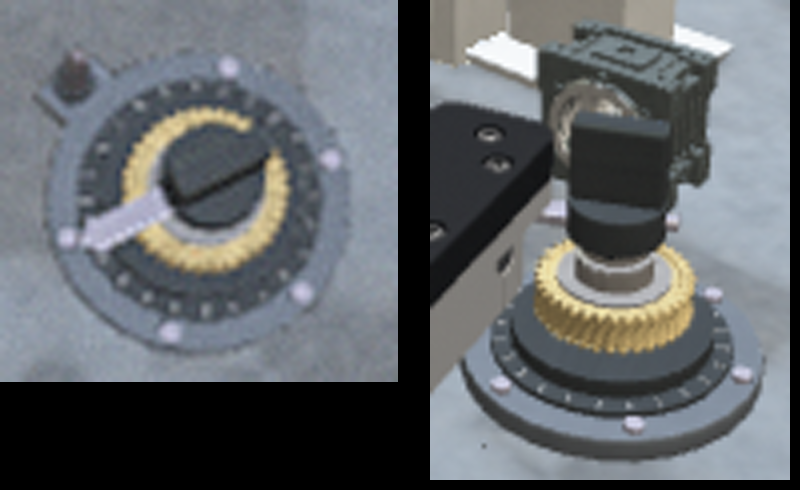

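View pics/wrist0.png

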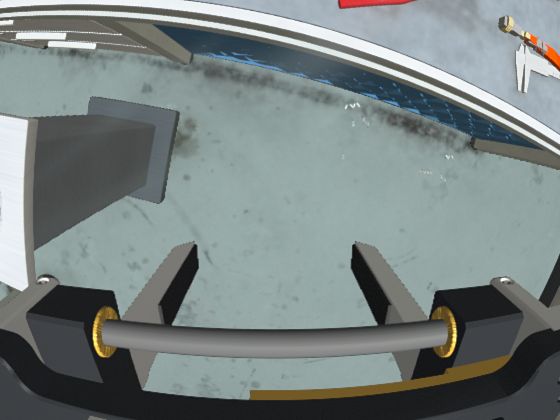

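The crops show: pointer tip at top-view (305.5,224.2), datum post top at (304.2,189.7), base centre at about (327.7,215.7), and fin top centre in the scene view at about (327.5,225). The post is hidden in the scene view, and the wrist camera sees only floor so far.

Run:
```python
from h import *
import pickle
D=pickle.load(open('d0.pkl','rb'));t=D['top'];s=D['scene']
P=onz(t,305.5,224.2,.084);Q=onz(t,304.2,189.7,.084);B=onz(t,327.7,215.7,.02)
print('tip',P,'datum',Q,'base',B)
# axis from distances 68 to tip, 84 to datum
d=(Q-P)[:2];L=np.linalg.norm(d);a=(68**2-84**2+(L*1e3)**2)/(2*L*1e3)/1e3;h=np.sqrt(.068**2-a*a);e=d/L
for sg in(1,-1):print('axis',P[:2]+a*e+sg*h*np.array([-e[1],e[0]]))
print('base r',np.linalg.norm((P-B)[:2]),np.linalg.norm((Q-B)[:2]))
an=lambda v:np.degrees(np.arctan2(v[1],v[0]))
print('ang tip',an(P-B),'datum',an(Q-B))
# fin top: crop of top (218,165)
print(tri(ray(t,290+218/5.3,178+167/5.3),ray(s,280+(622-430)/4,195+119/4)))
for z in(.139,):print(onz(t,290+218/5.3,178+167/5.3,z),onz(s,328,224.8,z))
o=robot.get_obs();from scipy.spatial.transform import Rotation as R
print(R.from_euler('xyz',o['ee_rot']).as_matrix().round(3))
T=t['pose'];K=t['camera_matrix']
```

```text
tip [ 0.47630924 -0.33947456  0.084     ] datum [ 0.56132309 -0.3378593   0.084     ] base [ 0.50523705 -0.39897283  0.02      ]
axis [ 0.50334245 -0.277079  ]
axis [ 0.5056931 -0.4007982]
base r 0.06615786374784777 0.08294882282640872
ang tip 115.92882697585917 datum 47.456299503945125
(array([ 0.50427774, -0.39855961,  0.13942851]), [np.float64(0.002412988509873894), np.float64(0.002412988509873927)])
[ 0.50272366 -0.3967641   0.139     ] [ 0.50694877 -0.39956819  0.139     ]
[[-0.     0.243 -0.97 ]
 [ 0.002 -0.97  -0.243]
 [-1.    -0.002 -0.   ]]
```

Checks agree: fin top triangulates to z=0.139 (text 0.139), the radii come out at 66/83 mm (text 68/84), and the axis is at about (0.505,-0.3995). The pointer is at 116° and the datum at 47.5°, so 68.5° counter-clockwise, which is within the stated 34–75°. Next I move above the nest and align the jaws at y = 26°.

>>> carry_out(targets=[[0, 0, -0.2, -2.0, 0], [0, 0, -0.4, -4.0, 0], [0, 0, -0.4, -4.0, 0], [0, 0, -0.4, -4.0, 0], [0, 0, -0.4, -4.0, 0], [0, 0, -0.4, -4.0, 0], [0, 0, -0.4, -4.0, 0], [0, 0, -0.4, -4.0, 0], [0, 0, -0.4, -4.0, 0], [0, 0, -0.4, -3.7, 0], [0, 0, -0.1, -1.5, 0], [0, 0, 0, 0, -4], [0, 0, 0, 0, -8], [0, 0, 0, 0, -8], [0, 0, 0, 0, -8], [0, 0, 0, 0, -8]])

```text
time: 1.75
tool_pos: [0.5037, -0.4008, 0.2052]
ee_rot: [-0.942, 1.57, 3.078]
wrist_force: [-0.2, 0.1, 0.3]
width: 0.0939
```

>>> carry_out(targets=[[0, 0, 0, 0, -8], [0, 0, 0, 0, -8], [0, 0, 0, 0, -8], [0, 0, 0, 0, -8], [0, 0, 0, 0, -8], [0, 0, 0, 0, -8], [0, 0, 0, 0, -8], [0, 0, 0, 0, -8], [0, 0, 0, 0, -2], [0, 0, 0, 0, 0], [0, 0, 0, 0, 0]])

```text
time: 2.85
tool_pos: [0.504, -0.4006, 0.2053]
ee_rot: [-2.14, 1.57, 3.026]
wrist_force: [0.8, -0.5, -0.1]
width: 0.0939
```

Run:
```python
from h import *
import pickle
from scipy.spatial.transform import Rotation as R
o=robot.get_obs();print(o['time'],o['tool_pos'],o['joint_positions'])
print(R.from_euler('xyz',o['ee_rot']).as_matrix().round(3))
w=snap('wrist','w1.png');pickle.dump(w,open('w1.pkl','wb'));print(np.round(w['pose'],3))
```

```text
2.85 [ 0.5039732  -0.40063307  0.20530526] [-7.59487147e-01  2.99101445e-01  1.12335404e+00 -3.58256853e-04
  1.71960951e+00 -1.21315370e+00]
[[-0.001  0.899  0.438]
 [ 0.     0.438 -0.899]
 [-1.    -0.    -0.   ]]
[[ 0.899 -0.421 -0.12   0.469]
 [ 0.437  0.865  0.246 -0.328]
 [ 0.001 -0.274  0.962  0.384]
 [ 0.     0.     0.     1.   ]]
```

View pics/w1.png

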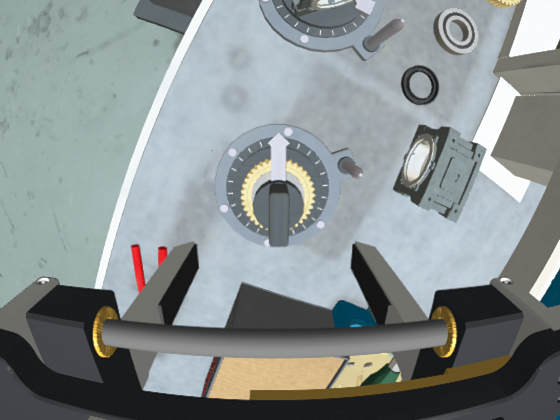

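From the wrist: tip at (278,134), fin top along x≈279 from y=185 to 245, and the post running from its lug at (342,157) to its top at about (358,175). I'll refine on a crop.

Run:
```python
import cv2
a=cv2.imread('pics/w1.png')[115:255,210:375]
cv2.imwrite('pics/c1.png',cv2.resize(a,None,fx=4,fy=4,interpolation=2))
```

```text
(no output)
```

View pics/c1.png

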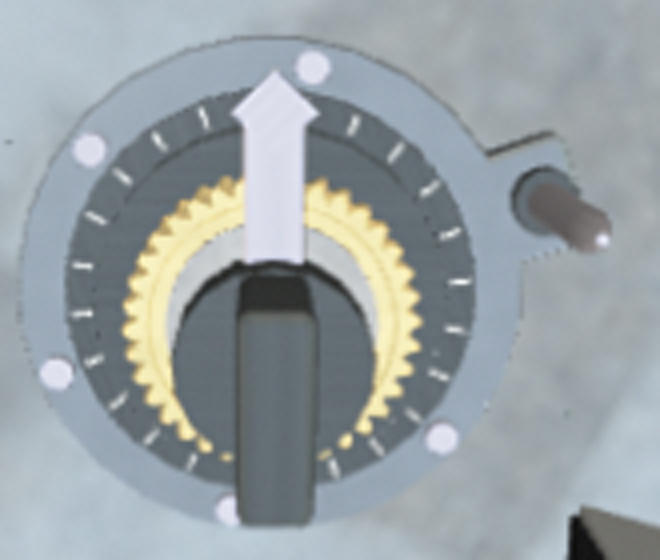

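The crop gives: tip (279,133), post top (360.7,175), fin top face centre (279.2,219.5) with ends at (279.5,193) and (278.8,245.7).

Run:
```python
from h import *
import pickle
D=pickle.load(open('d0.pkl','rb'));t=D['top'];w=pickle.load(open('w1.pkl','rb'))
P=onz(w,279,133,.084,1);Q=onz(w,360.7,175,.084,1);f1=onz(w,279.5,193,.139,1);f2=onz(w,278.8,245.7,.139,1);F=(f1+f2)/2
print(P,Q,f1,f2,F,np.linalg.norm(f1-f2))
print('tri tip',tri(ray(w,279,133,1),ray(t,305.5,224.2)),'post',tri(ray(w,360.7,175,1),ray(t,304.2,189.7)),'fin',tri(ray(w,279.2,219.5,1),ray(t,331.1,209.5)),tri(ray(w,279.2,219.5,1),ray(D['scene'],328,224.8)))
an=lambda v:np.degrees(np.arctan2(v[1],v[0]))
d=(Q-P)[:2];L=np.linalg.norm(d);a=(.068**2-.084**2+L*L)/(2*L);h=np.sqrt(.068**2-a*a);e=d/L
A=P[:2]+a*e-h*np.array([-e[1],e[0]])
print('axis',A,'ang',an(P[:2]-A),an(Q[:2]-A),an(f1-f2),'r',np.linalg.norm((P-F)[:2]),np.linalg.norm((Q-F)[:2]),'F ang',an(P-F),an(Q-F))
```

```text
[ 0.47858558 -0.33724721  0.084     ] [ 0.56597522 -0.33754064  0.084     ] [ 0.49755296 -0.37698963  0.139     ] [ 0.51641887 -0.41659271  0.139     ] [ 0.50698591 -0.39679117  0.139     ] 0.04386714954961831
tri tip (array([ 0.47943399, -0.3391263 ,  0.05732349]), [np.float64(0.0010981471276465982), np.float64(0.0010981471276465596)]) post (array([ 0.55251835, -0.33651835,  0.12576127]), [np.float64(0.0002405026918510329), np.float64(0.0002405026918511771)]) fin (array([ 0.5052099 , -0.397019  ,  0.13626854]), [np.float64(0.002012654792623441), np.float64(0.0020126547926234252)]) (array([ 0.50785327, -0.39762745,  0.1375683 ]), [np.float64(0.0011199852399205786), np.float64(0.001119985239920553)])
axis [ 0.50816061 -0.39847889] ang 115.78064280738631 46.506741226625614 115.4719473484417 r 0.06597015682445762 0.0836084015800924 F ang 115.49946829205942 45.126580746757824
```

The wrist view agrees with the top view to a few mm (radii 66/83.6 mm, fin length 44 mm). The large post height triangulation is an artefact: with so narrow a baseline, a 2 px low pick on the cone in the top view is enough. The turn needed is about 70° clockwise, to be refined later. Now I centre, descend and grip.

>>> carry_out(targets=[[0, 1, 0.36, -0.12, 0], [0, 2, 0, 0, 0], [0, 2, 0, 0, 0], [0, 2, 0, 0, 0], [0, 1.5, 0, 0, 0], [0, 1.0, 0, 0, 0], [0, 0.4, 0, 0, 0], [0, 0, 0, 0, 0], [1, 0, 0, 0, 0], [1, 0, 0, 0, 0], [1, 0, 0, 0, 0], [1, 0, 0, 0, 0], [1, 0, 0, 0, 0], [1, 0, 0, 0, 0]])

```text
time: 4.3
tool_pos: [0.5073, -0.3977, 0.1066]
ee_rot: [0.192, 1.571, -0.924]
wrist_force: [-0.1, 0.3, 0.2]
width: 0.0493
```

>>> carry_out(targets=[[1, 0, 0, 0, 0], [1, 0, 0, 0, 0], [1, 0, 0, 0, 0], [1, 0, 0, 0, 0], [1, 0, 0, 0, 0], [1, 0, 0, 0, 0]])

```text
time: 4.9
tool_pos: [0.5065, -0.398, 0.1064]
ee_rot: [-1.729, 1.569, -2.846]
wrist_force: [-4.0, -0.7, 1.0]
width: 0.0157
```

Gripped at 15.7 mm (fin 16 mm) with only 4 N of side force. I'll turn 65° first, then look.

>>> carry_out(targets=[[1, 0, 0, 0, 3], [1, 0, 0, 0, 6], [1, 0, 0, 0, 7], [1, 0, 0, 0, 7], [1, 0, 0, 0, 7], [1, 0, 0, 0, 7], [1, 0, 0, 0, 7], [1, 0, 0, 0, 7], [1, 0, 0, 0, 6], [1, 0, 0, 0, 5], [1, 0, 0, 0, 3], [1, 0, 0, 0, 0], [1, 0, 0, 0, 0]])

```text
time: 6.2
tool_pos: [0.5065, -0.3981, 0.1064]
ee_rot: [-0.505, 1.569, -2.755]
wrist_force: [-4.1, -2.7, 1.0]
width: 0.0158
```

Run:
```python
from h import *
import pickle
from scipy.spatial.transform import Rotation as R
o=robot.get_obs();print(o['time'],o['tool_pos'],o['width'],o['wrist_force'],o['wrist_torque'])
y=R.from_euler('xyz',o['ee_rot']).as_matrix()[:,1];print('y ang',np.degrees(np.arctan2(y[1],y[0])))
w=snap('wrist','w2.png');pickle.dump(w,open('w2.pkl','wb'))
t=snap('top','t2.png')
a=cv2.imread('pics/w2.png')
c=np.zeros((600,800,3),np.uint8);c[:420,:560]=a
b=cv2.resize(cv2.imread('pics/t2.png')[170:245,285:370],None,fx=2.4,fy=2.4,interpolation=2);c[420:,:204]=b
cv2.imwrite('pics/c2.png',c)
```

```text
6.2 [ 0.50652385 -0.39807683  0.10643434] 0.015776419999650647 [-4.10962124 -2.7403558   1.02761671] [-0.22192789  0.57489821 -0.07979411]
y ang -38.895304110104696
```

View pics/c2.png

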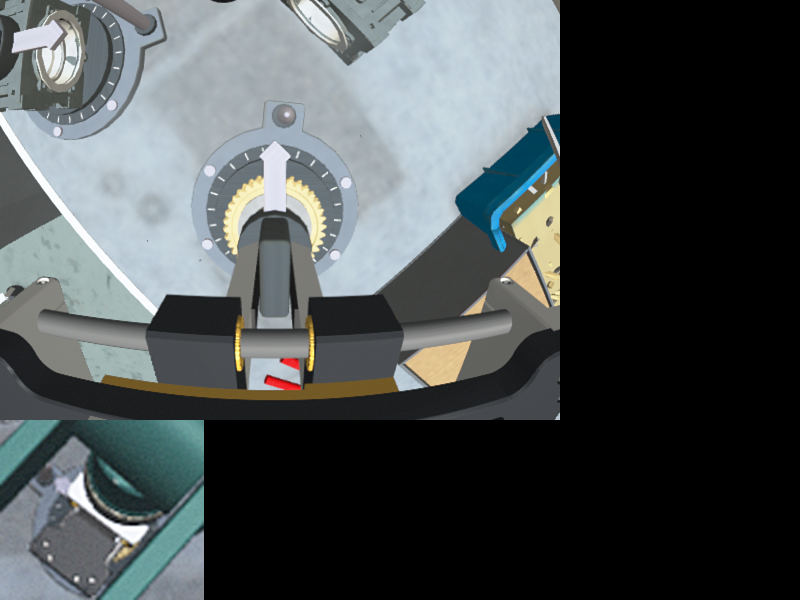

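The tip is at about (275,142) and the post head at (284,114), a few degrees still to go. Zooming in.

Run:
```python
import cv2
a=cv2.imread('pics/w2.png')[95:220,225:345]
cv2.imwrite('pics/c3.png',cv2.resize(a,None,fx=4.8,fy=4.8,interpolation=2))
```

```text
(no output)
```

View pics/c3.png

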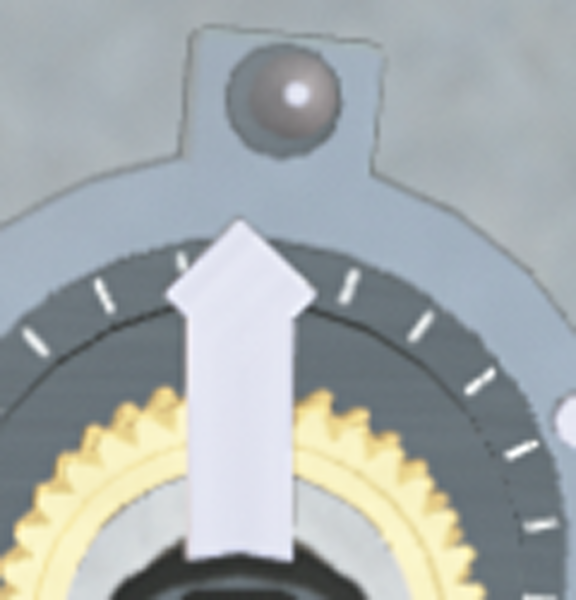

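Tip at (275.0,140.6), blade root mid at (275.0,211.7), post top at (286.7,114.4).

Run:
```python
from h import *
import pickle
w=pickle.load(open('w2.pkl','rb'));an=lambda v:np.degrees(np.arctan2(v[1],v[0]))
P=onz(w,275,140.6,.084,1);Rt=onz(w,275,211.7,.084,1);Q=onz(w,286.7,114.4,.084,1)
u=(P-Rt)/np.linalg.norm(P-Rt);A=P-.068*u
print(P,Q,A,'ptr',an(u),'datum',an(Q-A),'d',np.linalg.norm(Q-A),'rem',an(u)-an(Q-A))
w1=pickle.load(open('w1.pkl','rb'))
P1=onz(w1,279,133,.084,1);Q1=onz(w1,360.7,175,.084,1);R1=onz(w1,225/1*0+278.8,180.5,.084,1)
print('old',P1,Q1,an(P1-R1),'tri post w1,w2',tri(ray(w,286.7,114.4,1),ray(w1,360.7,175,1)))
# axis from tip chord, 68mm
d=(P-P1)[:2];L=np.linalg.norm(d);m=(P+P1)[:2]/2;h=np.sqrt(.068**2-L*L/4);n=np.array([-d[1],d[0]])/L
for s in(1,-1):
    C=m+s*h*n;print(C,an(P[:2]-C),an(Q[:2]-C),np.linalg.norm(Q[:2]-C))
```

```text
[ 0.54940128 -0.34568134  0.084     ] [ 0.56519223 -0.33750888  0.084     ] [ 0.50668913 -0.39859326  0.084     ] ptr 51.08845009846165 datum 46.2365293825999 d 0.08458081356179341 rem 4.851920715861752
old [ 0.47858558 -0.33724721  0.084     ] [ 0.56597522 -0.33754064  0.084     ] 115.84285719108273 tri post w1,w2 (array([ 0.5650825 , -0.33746845,  0.08676943]), [np.float64(1.1580146673793344e-05), np.float64(1.1580146673756151e-05)])
[ 0.520841   -0.28396983] -65.16514857578265 -50.36198136729826 0.06952310267808261
[ 0.50714586 -0.39895872] 51.581322810093845 46.631449229484296 0.08453083939847675
```

Post height from the two wrist views is 0.087 m (text 0.084), its radius is 84.6 mm, and about 4.9° remain.

>>> carry_out(targets=[[1, 0, 0, 0, 2], [1, 0, 0, 0, 2], [1, 0, 0, 0, 0.9], [1, 0, 0, 0, 0], [1, 0, 0, 0, 0]])

```text
time: 6.8
tool_pos: [0.5066, -0.398, 0.1064]
ee_rot: [-0.385, 1.569, -2.72]
wrist_force: [-5.6, -1.2, -0.2]
width: 0.0155
```

Run:
```python
from h import *
import pickle
o=robot.get_obs();print(o['time'],o['tool_pos'],o['width'],o['wrist_force'],o['wrist_torque'],o['ee_rot'])
w=snap('wrist','w4.png');pickle.dump(w,open('w4.pkl','wb'))
a=cv2.imread('pics/w4.png')[95:220,225:345]
cv2.imwrite('pics/c4.png',cv2.resize(a,None,fx=4.8,fy=4.8,interpolation=2))
```

```text
6.8 [ 0.50655835 -0.39803737  0.10643276] 0.015499000856773805 [-5.59725181 -1.23344646 -0.21982373] [-0.30102569  0.71664255 -0.02774142] [-0.38481414  1.56935199 -2.72014261]
```

View pics/c4.png

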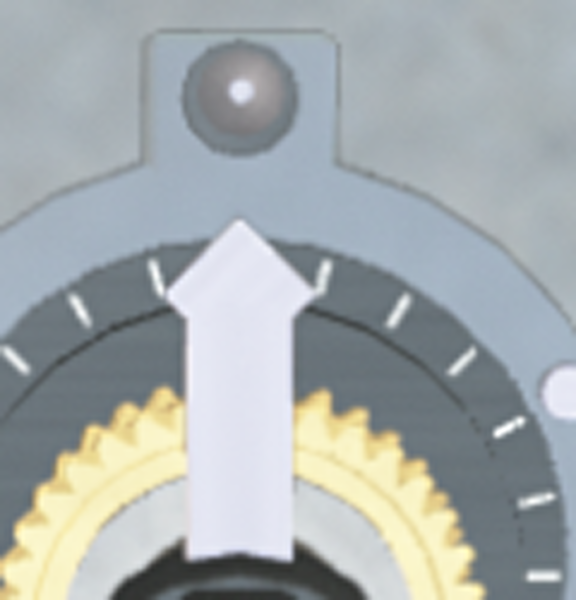

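The pointer tip (275,140.6), blade root and post top (275,113.9) now lie on one column. I'll release and lift straight up.

>>> carry_out(targets=[[0, 0, 0, 0, 0], [0, 0, 0, 0, 0], [0, 0, 0, 0, 0], [0, 0, 0, 0, 0], [0, 0, 0, 0, 0], [0, 0, 0, 0, 0], [0, 0, 0, 0, 0], [0, 0, 0, 0, 0], [0, -0.5, 0, 0, 0], [0, -1.5, 0, 0, 0], [0, -2, 0, 0, 0], [0, -2, 0, 0, 0], [0, -2, 0, 0, 0], [0, -2, 0, 0, 0], [0, -1, 0, 0, 0], [0, 0, 0, 0, 0], [0, 0, 0, 0, 0]])

```text
time: 8.55
tool_pos: [0.5072, -0.3976, 0.2163]
ee_rot: [-1.168, 1.571, 2.78]
wrist_force: [0.5, -0.1, -0.4]
width: 0.0941
```

Run:
```python
from h import *
import pickle
o=robot.get_obs();print(o['time'],o['tool_pos'],o['width'],o['wrist_force'])
w=snap('wrist','w5.png');pickle.dump(w,open('w5.pkl','wb'))
a=cv2.imread('pics/w5.png')[90:230,205:345]
cv2.imwrite('pics/c5.png',cv2.resize(a,None,fx=4.2,fy=4.2,interpolation=2))
```

```text
8.55 [ 0.50717444 -0.39755283  0.21633542] 0.09406114126502224 [ 0.48458292 -0.13593433 -0.35081569]
```

View pics/c5.png

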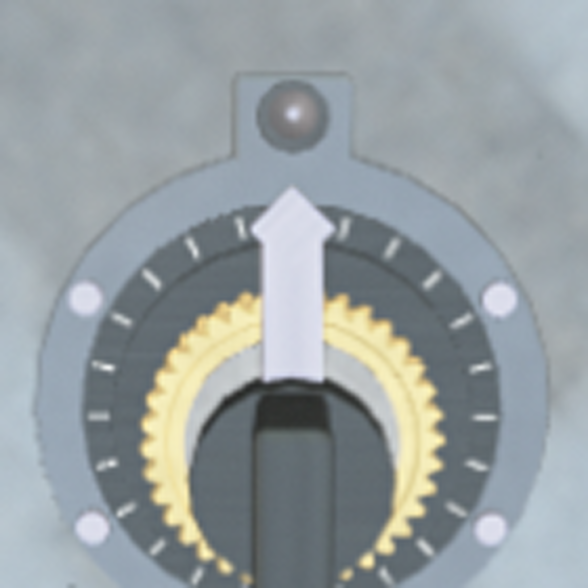

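After release: tip at crop (292,186), post top (293,113), root (293,380), so it is still aligned. One numeric check, then hand in.

Run:
```python
from h import *
import pickle
w=pickle.load(open('w5.pkl','rb'));an=lambda v:np.degrees(np.arctan2(v[1],v[0]))
f=lambda x,y:onz(w,205+x/4.2,90+y/4.2,.084,1)
P,Q,Rt=f(292.3,186),f(293,113),f(293,380);u=(P-Rt)/np.linalg.norm(P-Rt);A=P-.068*u
e=an(u)-an(Q-A);print('err',e,np.linalg.norm(Q-P),an(P-np.r_[.507,-.3987,.084])-an(Q-np.r_[.507,-.3987,.084]))
if abs(e)<1.5: print(robot.close_job())
```

```text
err 0.14810498043700449 0.016657150197788267 0.17064997376739655
the job is handed in; nothing more can be done
None
```

I turned the worm-wheel nest about 70° clockwise by its fin until its pointer lined up with its datum post. I then let go, lifted the gripper clear and handed the job in at about 8.6 s.

- **Alignment after release:** the wrist view puts the pointer about 0.15° off the post line. Its tip is 16.7 mm from the datum point, against the 16 mm given.
- **Forces:** the largest wrist reading I saw was about 6 N. The fingers were fully open and touching nothing at the end.
- **Housing nest:** the arm did not go near it, but I did not measure its pointer again at the end.
- **One disagreement:** my first height for the post, from the top and wrist cameras, came out at 0.126 m. I put this down to picking the post top about 2 px low in the top view. The two wrist views then gave 0.087 m, against 0.084 m in the text.

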